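# Roll the edge strip of the granite ledge flush

### The job

Take the hand roller from its wooden stand and roll it along the metal strip at the ledge's near edge with firm but not brutal pressure, so that all six raised cover sections are pressed down flush in their channel. Touch the ledge and strip only with the roller, leave the salt jar and the cooker weight alone, and put the roller back upright in its stand and let go.

Things in the scene. Friction and masses are not known exactly. Their poses are not given: they have to be found in the camera images.
- ledge: Dark granite ledge fixed on the counter, 180 (x) x 300 (y) x 30 mm high. Origin at counter height under the middle of the metal edge strip; x points away from the robot across the ledge, y along the strip, z up. The strip: an aluminium channel 31 mm wide, 250 mm long (y from -125 to +125 mm), centred on the origin, with six plain steel cover sections in a row along y.
- strip_mid (a point): On the granite's top (30 mm above the counter) at the strip's middle; it does not show the strip's height. The channel's side lips, 2.5 mm thick, nominally stand 15 mm above this, but the channel is bedded roughly on wedges: its height at the middle is off by up to 8 mm either way and it slopes along y by up to 0.03 rad either way. No pose or joint here shows this error; it must be felt or seen.
- rail_end_a (a point): On the granite's top, on the strip's centre line, 120 mm from its middle towards the ledge's -y; it does not show the strip's height. The channel stays rigidly in place when pressed. More than 40 N on the strip dents it: press with about 12 to 25 N.
- rail_end_b (a point): The same point at the strip's +y end.
- stand: Small wooden box stand fixed on the counter, open on top: outside 58 (x) x 66 (y) x 55 mm high, walls 6 mm (well 46 x 54 mm), with a foot plate 74 x 82 x 4 mm. Origin under its centre, z up.
- roller: Hand roller, 0.3 kg (varies by 20 %), upright in the stand. Origin at the wheel's lowest point; z up the handle; rolls along its y. Black wheel below, fork 32 mm wide (x), collar plate 70 (x) x 76 (y) mm at z 45 to 50 mm, square wooden handle 30 x 30 mm at z 50 to 110 mm (grip near z 85). In the stand the collar rests on the rim, origin 10 mm above the counter; may go back half a turn round.
- wheel: The roller's wheel, diameter 40 mm, width 20 mm, 20 mm above the roller's origin; origin at its centre, x along its axle.
- wheel_turn (a joint): How far the wheel has turned about its axle (rad, 0 at the start, either sign, no limit). Rolling 20 mm along a surface turns it 1 rad.
- salt_jar: White ceramic salt jar with closed lid, 82 mm in diameter, 106 mm high, standing on the counter; origin under its centre. Leave it alone.
- cooker_weight: Steel pressure cooker weight, 38 mm in diameter, 45 mm high, standing on the rear of the ledge; origin under its centre. Leave it alone.
- section0 (a joint): How far cover section 0 has been pushed down into the channel (m): 0 = its flat top stands 5 mm above the channel's lips, 0.005 = flush with the lips and against its stop. Section 0 is centred at y = -100 mm along the strip; it is 40 mm long in y with bevelled ends, 24.5 mm wide. It stays where it is pushed (stiff clips): it begins to move at 9 N and does not spring back.
- section1 (a joint): How far cover section 1 has been pushed down into the channel (m): 0 = its flat top stands 5 mm above the channel's lips, 0.005 = flush with the lips and against its stop. Section 1 is centred at y = -60 mm along the strip; it is 40 mm long in y with bevelled ends, 24.5 mm wide. It stays where it is pushed (stiff clips): it begins to move at 9 N and does not spring back.
- section2 (a joint): How far cover section 2 has been pushed down into the channel (m): 0 = its flat top stands 5 mm above the channel's lips, 0.005 = flush with the lips and against its stop. Section 2 is centred at y = -20 mm along the strip; it is 40 mm long in y with bevelled ends, 24.5 mm wide. It stays where it is pushed (stiff clips): it begins to move at 9 N and does not spring back.
- section3 (a joint): How far cover section 3 has been pushed down into the channel (m): 0 = its flat top stands 5 mm above the channel's lips, 0.005 = flush with the lips and against its stop. Section 3 is centred at y = +20 mm along the strip; it is 40 mm long in y with bevelled ends, 24.5 mm wide. It stays where it is pushed (stiff clips): it begins to move at 9 N and does not spring back.
- section4 (a joint): How far cover section 4 has been pushed down into the channel (m): 0 = its flat top stands 5 mm above the channel's lips, 0.005 = flush with the lips and against its stop. Section 4 is centred at y = +60 mm along the strip; it is 40 mm long in y with bevelled ends, 24.5 mm wide. It stays where it is pushed (stiff clips): it begins to move at 9 N and does not spring back.
- section5 (a joint): How far cover section 5 has been pushed down into the channel (m): 0 = its flat top stands 5 mm above the channel's lips, 0.005 = flush with the lips and against its stop. Section 5 is centred at y = +100 mm along the strip; it is 40 mm long in y with bevelled ends, 24.5 mm wide. It stays where it is pushed (stiff clips): it begins to move at 9 N and does not spring back.
Things that resemble listed ones, but are neither listed nor needed, are in the scene too. What is shaped like the roller but red is not meant.

How it is judged:
On the way, in this order (a step that is already met when the one before it is completed fails the run):
1. the roller is lifted out of its stand (z of roller in the frame of stand above 0.06 m and contact force between the fingers and roller above 1 N), for 0.1 s.
2. with the wheel on the strip, all six sections are flush and the wheel has turned at least 5 rad by rolling (value of joint each of section0, section1, section2, section3, section4, section5 above 0.0035 m and contact force between wheel and ledge above 1 N and (value of joint wheel_turn above 5 rad or value of joint wheel_turn below -5 rad)), for 0.05 s.
At the end, for the whole second after the job is handed in: All six sections are within 1.5 mm of flush; the roller stands upright (within 0.1 rad) and at rest in its stand, collar on the rim (within 4 mm), released; jar and cooker weight are within 20 mm of where they were (value of joint each of section0, section1, section2, section3, section4, section5 above 0.0035 m and horizontal distance between roller and stand below 0.012 m and z of roller in the frame of stand between 0.006 and 0.014 m and angle between roller's own z axis and vertical below 0.1 rad and linear speed of roller below 0.02 m/s and distance of each of salt_jar, cooker_weight from where it was at the start of the episode below 0.02 m); the robot touches nothing.
It fails at once if the roller is pressed on the strip or ledge with more than 40 N (contact force between roller and ledge above 40 N).
It fails at once if the gripper or arm touches the ledge or strip (contact force between any of the fingers, the arm and ledge above 1 N).
It fails at once if a bystander is moved more than 20 mm (distance of any of salt_jar, cooker_weight from where it was at the start of the episode above 0.02 m).
It also fails if it takes over 72 s, if anything falls off the work surface, if the arm or the gripper's body presses on something with over 40 N, if the wrist force passes 120 N, or if a joint passes its speed limit or range.

### The arm

A 6-joint arm with a two-finger parallel gripper is mounted at the origin on the work surface. World frame = base frame: x ahead of the robot, y to its left, z up, the work surface at z = 0. Lengths are in m, angles in rad, forces in N, time in s.
With the tool pointing down it reaches from about 0.325 to 0.9 m from the base axis. Payload 6.1 kg.
Tool frame: the origin (TCP) lies midway between the tips of the shut fingers; the grasp point (between the pads) lies 19 mm behind it; z points along the fingers, y is the line along which they close (so a half turn about z gives the same grasp; the last joint's range is limited). The gripper opens to 85 mm and grips with 20 to 120 N. Pads are 22 mm wide; open, the fingers measure 114 mm over their backs; the gripper's body (76 mm by 85 mm) begins 54 mm behind the grasp point. The pads swing forward as they close: fully open they stand 13 mm farther back than shut.
Start: joints at [-1.364, 0.22, 1.526, -0, 1.395, -0.126], TCP at [0.204, -0.591, 0.231] pointing down, gripper open.
Joint ranges: [-2.98, 2.98], [-0.91, 2.08], [0.09, 2.57], [-1.24, 4.39], [0.2, 2.65], [-2.68, 2.68]. Speed limits (rad/s): [2.57, 2.57, 3.01, 3.14, 3.14, 3.14].

### API

Orientations are given as [roll, pitch, yaw] about the fixed x, y, z axes, in that order (R = Rz(yaw) Ry(pitch) Rx(roll)).
In Python, from plant import movep, move_l, set_joints, gripper_to, hold, inverse_kinematics, observe, get_image, get_calibration, Unreachable, job_done gives the robot as it stands. Calls block until the motion is done:
- movep(position, orientation): joint-space move of the TCP to a pose.
- move_l(position, feed=0.15, rotation=None, max_force=None): straight line of the TCP; rotation=None keeps the orientation; feed is the mean speed in m/s. With max_force (N) it stops when the force on the tool has changed by that much, and returns True; else False.
- set_joints(angles): joint-space move.
- gripper_to(opening, f_grip=None): finger opening in m; f_grip is the grip in N (None keeps the last); returns when the fingers have stopped.
- hold(seconds).
- inverse_kinematics(position, orientation): joint angles nearest the present ones, or None.
- observe(): the state.
- get_image(name): name is "scene" or "top" or "wrist"; returns (picture, depth): 420x560x3 uint8, red, green, blue; 420x560 float32, m along the optical axis (not along the pixel's ray), 0 where there is no reading.
- get_calibration(name): a dict with "intrinsics" (3x3 intrinsics, pixels), "world_from_camera" (4x4, takes a point from camera to world coordinates). Camera axes: x right, y down, z forward; pixel columns grow to the right and rows downward; lengths in m; the calibration is good to about 2 mm. A picture is of the moment at which its call begins: read the wrist's pose just before it. get_calibration takes no time and is no camera call; for the wrist camera it gives the pose at the moment of the call.
A pose or a line that the arm cannot do raises Unreachable and nothing moves.
- job_done(): hands the job in; it is judged then, once.
The state is a dict: "time_s": time; "q": joint angles; "joint_velocities": joint speeds; "joint_torque": joint torques, N m; "eef_pos": TCP position; "tcp_rot": TCP orientation; "ft_force": force on the tool from outside, world axes, zero at the start; "torque": the same for the moment, N m; "opening": finger opening in m; "grasp_force": force on a finger pad.
Only numpy, scipy, OpenCV 4.12 (cv2) and the standard library are available. Lean on these libraries where they do the work, as an engineer would, in place of code of your own. Each camera call takes 0.05 s, during which the arm holds its last target. There are 200 camera calls.

## Working session

There is one attempt and no reset: what is moved stays moved. The work goes in short steps, each a Python script; the robot and the scene stay as the last script left them, time stands still between calls to the robot, and variables do not carry over. Pictures are saved under pics/ and viewed, at most 10 in all, crops included, and the job is handed in when it is done.

```bash
mkdir -p pics; ls; cat > h.py <<'E'
import numpy as np, cv2
from plant import *
def grab(n,f=None):
    c=get_calibration(n); im,d=get_image(n)
    if f: cv2.imwrite('pics/'+f,im[...,::-1])
    K=np.array(c['intrinsics']);T=np.array(c['world_from_camera'])
    v,u=np.mgrid[:420,:560]
    P=np.stack([(u-K[0,2])/K[0,0]*d,(v-K[1,2])/K[1,1]*d,d],-1)@T[:3,:3].T+T[:3,3]
    P[d==0]=np.nan
    return im,d,P
E
python3 - <<'E'
from h import *
for n in('scene','top'):
    im,d,P=grab(n,n+'.png'); np.savez(n,im=im,P=P)
o=observe();print(o)
E
```

```text
pics
{'time_s': 0.1, 'q': array([-1.36409288e+00,  2.21156118e-01,  1.52750555e+00,  1.14889508e-05,
        1.39470681e+00, -1.26103585e-01]), 'joint_velocities': array([ 5.27323479e-04, -2.81513479e-03, -1.64723123e-03,  7.50305198e-04,
        7.49538857e-05,  3.51163089e-04]), 'joint_torque': array([ 2.13402447e-03, -4.98239350e+01, -3.90545976e+01, -2.02481651e-04,
        5.60390690e-03,  6.48426976e-05]), 'eef_pos': array([ 0.20406987, -0.59016361,  0.23029847]), 'tcp_rot': array([-3.13983235e+00, -2.34563424e-04,  3.32804807e-01]), 'ft_force': array([ 0.25861757, -0.23635395,  0.13910146]), 'torque': array([ 0.02936022,  0.00178866, -0.01353648]), 'grasp_force': 0.0, 'opening': 0.08557848869210002}
```

View pics/scene.png

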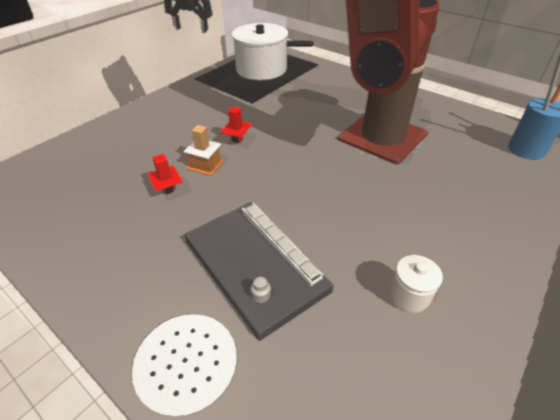

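View pics/top.png

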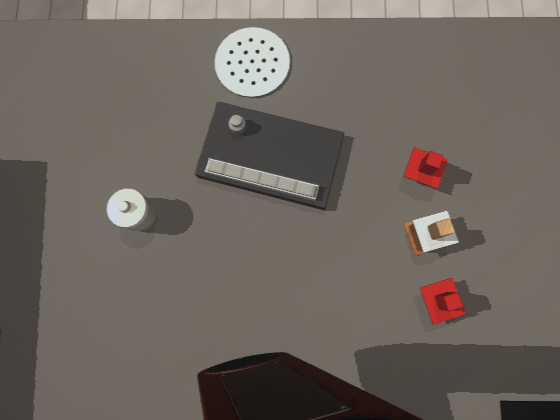

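In the scene view, three things could be the roller: a wooden handle with a white collar in the wooden stand (scene 203,145; top 436,230), and two red look-alikes (top 428,165 and 445,300). The one in the wooden stand matches the description. The ledge is at top (270,155) with the strip along its near edge, the jar at (127,208) and the weight at (237,124).

```bash
python3 - <<'E'
from h import *
Z=np.load('top.npz');im=Z['im'].astype(int);P=Z['P'];z=P[...,2]
cv2.imwrite('pics/crop.png',cv2.resize(Z['im'][130:340,390:490,::-1],None,fx=2.8,fy=2.8))
v,u=np.mgrid[:420,:560]
def rect(m,name):
    q=P[m]; r=cv2.minAreaRect((q[:,:2]*1000).astype(np.float32)); print(name,len(q),'c',np.round(r[0],1),'s',np.round(r[1],1),r[2],'z',np.percentile(q[:,2],[5,50,95]).round(4)); return r
roi=lambda a,b,c,d:(u>=a)&(u<c)&(v>=b)&(v<d)
R=roi(400,200,475,262)
sat=im.max(-1)-im.min(-1)
rect(R&(z>.105),'handle'); rect(R&(abs(z-.06)<.006)&(sat<40),'collar')
for n,b in(('red1',(400,140,460,190)),('red2',(415,275,475,330))): rect(roi(*b)&(z>.03),n)
L=roi(190,95,350,212)
rect(L&(abs(z-.03)<.006),'granite');
rect(L&(z>.038)&(z<.065)&(v>150),'strip')
rect(roi(100,185,155,235)&(z>.07),'jar'); rect(roi(225,110,250,138)&(z>.06),'weight')
S=np.load('scene.npz');zs=S['P'][...,2];P=S['P'];im=S['im'].astype(int);sat=im.max(-1)-im.min(-1)
rect(roi(185,120,225,160)&(z*0+zs>.105),'handle_s');rect(roi(180,135,225,160)&(abs(zs-.06)<.006)&(sat<40),'collar_s')
rect(roi(235,200,325,285)&(zs>.038)&(zs<.065),'strip_s')
rect(roi(180,200,330,330)&(abs(zs-.03)<.004),'granite_s')
E
```

```text
handle 266 c [ 440.7 -320.6] s [30.1 30. ] 16.417613983154297 z [0.1102 0.1193 0.1216]
collar 873 c [ 440.9 -320.6] s [69.8 77. ] 15.986892700195312 z [0.057  0.0598 0.0623]
red1 1157 c [ 580.2 -311.5] s [76.4 71.2] 68.8277587890625 z [0.0474 0.0511 0.1105]
red2 1344 c [ 299.7 -330.3] s [76.1 71. ] 17.44957733154297 z [0.0471 0.0507 0.1101]
granite 8396 c [619.2  26.6] s [300.3 180.9] 75.4122543334961 z [0.0271 0.0299 0.0327]
strip 1618 c [556.2  43.5] s [249.9  32.5] 75.31655883789062 z [0.0432 0.0498 0.0542]
jar 1238 c [482.5 317.4] s [79.8 80.2] 0.8951636552810669 z [0.0836 0.0884 0.1031]
weight 121 c [679.5  97.6] s [23.7 25.1] 1.110088586807251 z [0.061  0.0729 0.0759]
handle_s 134 c [ 440.6 -319.8] s [31.2 30.6] 16.47743797302246 z [0.1067 0.118  0.1208]
collar_s 307 c [ 441.7 -320.3] s [71.9 77. ] 17.181354522705078 z [0.0569 0.0594 0.0613]
strip_s 1424 c [604.1  31.9] s [249.4 131.4] 75.82609558105469 z [0.0412 0.0487 0.0532]
granite_s 7867 c [619.2  26.7] s [300.9 179.6] 75.56346130371094 z [0.0277 0.0295 0.0314]
```

View pics/crop.png

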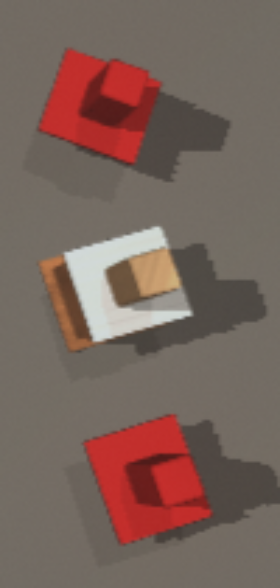

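The close crop confirms it: wooden handle and white collar (crop 150,275) between the two red ones. The measured sizes also match the description: handle 30x30 at z 0.12, collar 70x77 at z 0.06, ledge 300x180, strip 250x32. Next I fit the strip height, then grasp and lift.

```bash
cat >> h.py <<'E'
YR=np.deg2rad(16.3); YL=np.deg2rad(-14.5)
ST=np.array([.441,-.3205]); C=np.array([.5562,.0435])
ex=np.array([np.cos(YL),np.sin(YL)]); ey=np.array([-np.sin(YL),np.cos(YL)])
def strip(y): return C+y*ey
E
python3 - <<'E'
from h import *
for n in('top','scene'):
    P=np.load(n+'.npz')['P'].reshape(-1,3);P=P[np.isfinite(P).all(1)]
    d=P[:,:2]-C;x=d@ex;y=d@ey
    m=(abs(x)<7)&(abs(y)<115)&(P[:,2]>.035)&(P[:,2]<.07)
    for _ in range(3):
        p=np.polyfit(y[m],P[m,2],1); m&=abs(P[:,2]-np.polyval(p,y))<.003
    print(n,'tops',p,m.sum())
    m=(abs(x)<25)&(abs(y)<115)&(P[:,2]>.038)&(P[:,2]<.07);print('x range',np.percentile(x[m],[1,99]))
RO=[np.pi,0,YR]
movep([*ST,.20],RO)
move_l([*ST,.077],feed=.12,max_force=15)
gripper_to(.02,f_grip=100)
o=observe();print(o['eef_pos'],o['opening'],o['grasp_force'],o['ft_force'])
move_l([*ST,.18],feed=.1)
hold(.2);o=observe();print(o['time_s'],o['eef_pos'],o['opening'],o['ft_force'],o['q'])
grab('scene','lift.png');
E
```

```text
top tops [-0.00370569  0.05015682] 1805
x range [-0.19285386  0.14263297]
scene tops [-0.00156551  0.05039891] 2150
x range [-1.30900158  0.33354112]
[ 0.44136436 -0.32085845  0.07754757] 0.029010411137217713 99.40632104873657 [ 1.01949381 -0.8927402   2.55488711]
4.5583 [ 0.44069638 -0.32022976  0.17925607] 0.0286928575565436 [-0.56464166  0.34387048 -4.50878216] [-7.73179377e-01  7.36859630e-02  1.79024919e+00  6.80790126e-06
  1.27897406e+00  5.13174211e-01]
```

```bash
python3 - <<'E'
from h import *
for n in('top','scene'):
    P=np.load(n+'.npz')['P'].reshape(-1,3);P=P[np.isfinite(P).all(1)]
    d=P[:,:2]-C;x=d@ex;y=d@ey
    m=(abs(x)<.007)&(abs(y)<.115)&(P[:,2]>.035)&(P[:,2]<.07)
    for _ in range(3):
        p=np.polyfit(y[m],P[m,2],1); m&=abs(P[:,2]-np.polyval(p,y))<.003
    print(n,'tops',p,m.sum())
    m=(abs(x)<.03)&(abs(y)<.115)&(P[:,2]>.038)&(P[:,2]<.07);print('x range',np.percentile(x[m],[1,99]))
    m&=(P[:,2]>.055-.01);print(np.percentile(x[m],[1,99]))
E
```

```text
top tops [-0.02463367  0.05079517] 599
x range [-0.01548988  0.01556006]
[-0.01532318  0.01528817]
scene tops [-0.02582788  0.05024308] 528
x range [-0.01581741  0.01571215]
[-0.01563987  0.01528107]
```

View pics/lift.png

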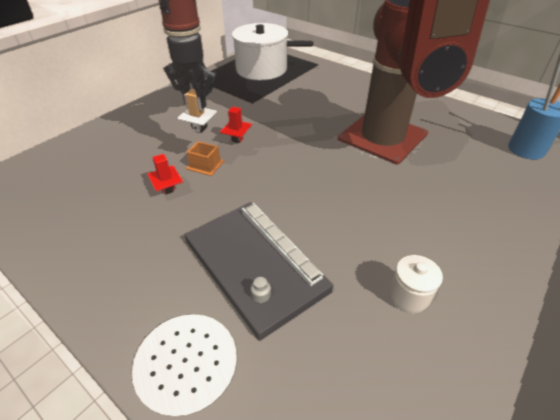

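Lifted cleanly: the roller hangs upright at scene (197,110) over the empty stand (204,158). The section tops fit z = 0.0505 - 0.025·y. Next is a guarded press on section 0.

```bash
python3 - <<'E'
from h import *
RO=[np.pi,0,YL]; O=.0675
p=strip(-.1)
movep([*p,.18],RO)
move_l([*p,.053+O+.006],feed=.1)
hold(.3);f0=observe()['ft_force'];print(f0)
r=move_l([*p,.048+O-.006],feed=.015,max_force=17)
for i in range(3):
    o=observe();print(r,o['time_s'],o['eef_pos'],o['ft_force']-f0,o['tcp_rot']);hold(.1)
np.save('f0',f0)
E
```

```text
[-0.1497878   0.09491424 -3.32773024]
True 7.4667 [ 0.53149574 -0.05332525  0.11656191] [-2.17684048 -0.11282586 10.29017568] [-3.14156698e+00 -8.84379222e-05 -2.52937164e-01]
True 7.5667 [ 0.53151145 -0.05332806  0.11657988] [-2.36075825  0.75157678 10.41188429] [ 3.14158369e+00 -2.91830201e-04 -2.52930684e-01]
True 7.6667 [ 0.53148948 -0.05331722  0.11655771] [-1.49970426  0.47240915  9.93506749] [ 3.14159034e+00 -2.83006629e-04 -2.52939622e-01]
```

```bash
python3 - <<'E'
from h import *
f0=np.load('f0.npy');p=strip(-.1);z=.11656
for i in range(8):
    z-=.0003; move_l([*p,z],feed=.01)
    o=observe();F=(o['ft_force']-f0);print(round(z,5),o['time_s'],o['eef_pos'].round(5),F.round(2))
    if F[2]>17:break
E
```

```text
0.11626 8.0583 [ 0.53166 -0.05341  0.11672] [0.11 0.26 5.65]
0.11596 8.3083 [ 0.53171 -0.05344  0.11665] [-1.06  0.73  8.36]
0.11566 8.5583 [ 0.53176 -0.05348  0.11661] [-0.83  0.18  9.9 ]
0.11536 8.8083 [ 0.53184 -0.05346  0.11657] [-1.44  0.1  11.64]
0.11506 9.0583 [ 0.5319  -0.05347  0.11654] [-2.35  0.63 13.03]
0.11476 9.3083 [ 0.53195 -0.0535   0.11651] [-2.97  1.39 15.52]
0.11446 9.5583 [ 0.53205 -0.05352  0.11647] [-3.56  0.81 17.14]
```

Bottomed out at 17 N, with a command stiffness of about 6 N/mm. Now I roll with force feedback.

```bash
python3 - <<'E'
from h import *
f0=np.load('f0.npy');z=.11446;s=.008;y=-.1
while y<.104:
    y+=s; z+=-.0252*s
    hit=move_l([*strip(y),z],feed=.03,max_force=14)
    o=observe();F=o['ft_force']-f0
    print(round(y,3),round(o['time_s'],1),hit,round(z+.0252*(y+.1),5),round(o['eef_pos'][2]+.0252*(y+.1),5),F.round(1),o['tcp_rot'][:2].round(4))
    if F[2]>32 or np.linalg.norm(F[:2])>22:print('stop');break
    z+=np.clip((F[2]-18)/6000*.5,-.0006,.001)
E
```

```text
-0.092 10.0 False 0.11446 0.11644 [-3.4  1.4 16.3] [-3.1411e+00 -2.0000e-04]
-0.084 10.4 False 0.11432 0.11641 [-3.8 -1.1 16.1] [ 3.1405e+00 -4.0000e-04]
-0.076 10.8 False 0.11416 0.11606 [-3.8 -0.7 14.9] [ 3.1407e+00 -4.0000e-04]
-0.068 11.2 False 0.1139 0.11641 [-3.8  2.4 19.4] [-3.1409e+00 -8.0000e-04]
-0.06 11.6 False 0.11402 0.11644 [-4.3  2.6 18.5] [-3.1408e+00 -8.0000e-04]
-0.052 12.1 False 0.11406 0.11644 [-2.7  1.4 18.2] [-3.1407e+00 -8.0000e-04]
-0.044 12.5 False 0.11408 0.11637 [-3.7 -1.5 17. ] [ 3.1408e+00 -8.0000e-04]
-0.036 12.9 False 0.114 0.11609 [-2.8 -1.1 15.7] [ 3.1411e+00 -9.0000e-04]
-0.028 13.3 False 0.11381 0.11645 [-3.7  2.7 18.2] [-3.1405e+00 -1.2000e-03]
-0.02 13.7 False 0.11383 0.11648 [-3.7  1.9 18.6] [-3.1404e+00 -1.3000e-03]
-0.012 14.1 False 0.11388 0.11643 [-3.1  1.4 17.7] [-3.1403e+00 -1.3000e-03]
-0.004 14.6 False 0.11386 0.11635 [-4.2 -0.5 17.7] [-3.1416e+00 -1.3000e-03]
0.004 15.0 False 0.11383 0.11608 [-1.7 -1.5 15.6] [ 3.1415e+00 -1.3000e-03]
0.012 15.4 False 0.11363 0.11643 [-2.3  1.7 18.7] [-3.14e+00 -1.70e-03]
0.02 15.8 False 0.11369 0.11646 [
[... 167 characters left out ...]
.1411e+00 -1.7000e-03]
0.044 17.1 False 0.11357 0.11606 [-2.9 -0.8 16.5] [-3.1413e+00 -1.7000e-03]
0.052 17.5 False 0.11345 0.11638 [-3.   1.3 17.9] [-3.1396e+00 -2.1000e-03]
0.06 17.9 False 0.11344 0.11641 [-2.9  1.5 18.1] [-3.1395e+00 -2.2000e-03]
0.068 18.3 False 0.11345 0.11639 [-2.2  2.  17.3] [-3.1394e+00 -2.3000e-03]
0.076 18.7 False 0.11339 0.11625 [-2.9 -0.6 17.5] [-3.1411e+00 -2.1000e-03]
0.084 19.1 False 0.11335 0.11603 [-2.4 -1.2 17.4] [-3.1409e+00 -2.1000e-03]
0.092 19.6 False 0.1133 0.11634 [-2.5  1.3 17.4] [-3.1392e+00 -2.5000e-03]
0.1 20.0 False 0.11325 0.11638 [-2.9  1.8 17.5] [-3.139e+00 -2.600e-03]
0.108 20.4 False 0.11321 0.11634 [-1.5  2.4 17.1] [-3.1389e+00 -2.7000e-03]
```

```bash
python3 - <<'E'
from h import *
RO=[np.pi,0,YR]
move_l([*strip(.108),.20],feed=.1)
movep([*ST,.18],RO); hold(.4)
im,d,P=grab('top','after.png'); P=P.reshape(-1,3);P=P[np.isfinite(P).all(1)]
dd=P[:,:2]-C;x=dd@ex;y=dd@ey
for k in range(6):
    c=-.1+.04*k
    m=(abs(x)<.008)&(abs(y-c)<.013)&(P[:,2]>.035)
    l=(abs(abs(x)-.014)<.0015)&(abs(y-c)<.013)&(P[:,2]>.035)
    print(k,np.median(P[m,2])-(.0505-.0252*c),m.sum(),'lip diff',np.median(P[m,2])-np.median(P[l,2]),l.sum())
im,d,P=grab('scene','after_s.png');zs=P[...,2]
v,u=np.mgrid[:420,:560]
sat=np.ptp(im.astype(int),axis=-1)
m=(u>170)&(u<230)&(v>95)&(v<135)&(sat<40)&(zs>.08)
q=P[m];z0=np.median(q[:,2]);m2=abs(q[:,2]-z0)<.006
print('collar',z0,m2.sum(),cv2.minAreaRect((q[m2,:2]*1000).astype(np.float32)))
o=observe();print(o['time_s'],o['eef_pos'],o['opening'],o['grasp_force'],o['ft_force']-np.load('f0.npy'))
cv2.imwrite('pics/after_c.png',cv2.resize(im[60:290,140:340,::-1],None,fx=2.5,fy=2.5))
E
```

```text
0 -0.003501356403950155 86 lip diff 0.0010121625561240188 47
1 -0.0036262271748808694 83 lip diff 0.00046859428099388367 43
2 -0.003958468538887212 87 lip diff 0.0006056989504328314 41
3 -0.0037720256140617234 85 lip diff -7.83783663771409e-05 41
4 -0.003630167784333699 84 lip diff 0.0007158841650915515 39
5 -0.0035808206368828435 82 lip diff 0.00043355186387056266 41
collar 0.1619738276841265 332 ((441.43634033203125, -319.27435302734375), (74.48546600341797, 76.76338958740234), 17.46040916442871)
23.7417 [ 0.44108356 -0.32038616  0.17999614] 0.029277053434161055 98.73325109481812 [ 0.37352234 -0.20183149  1.40552045]
```

View pics/after_c.png

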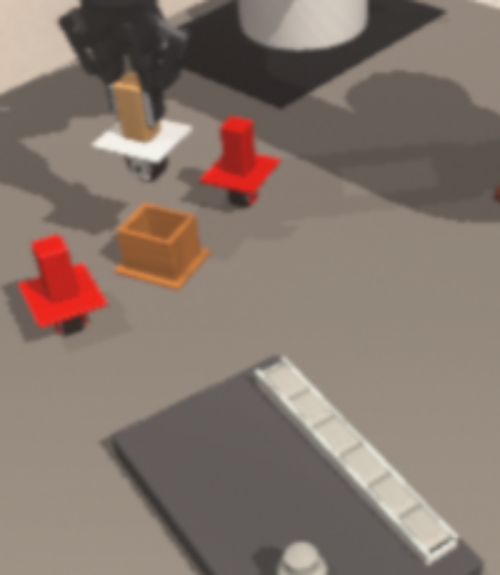

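```bash
python3 - <<'E'
from h import *
def an(Pl):
    out=[]
    for P in Pl:
        P=P.reshape(-1,3);P=P[np.isfinite(P).all(1)];dd=P[:,:2]-C;x=dd@ex;y=dd@ey
        f=lambda m:np.mean(P[m&(P[:,2]>.035),2])
        out.append([[f((abs(x)<.008)&(abs(y+.1-.04*k)<.013)),f((abs(abs(x)-.014)<.0015)&(abs(y+.1-.04*k)<.013))] for k in range(6)])
    return np.mean(out,0)*1000
for n in('top','scene'):
    a=an([np.load(n+'.npz')['P']]);b=an([grab(n)[2] for _ in range(4)])
    print(n,'before top-lip',(a[:,0]-a[:,1]).round(2),'after',(b[:,0]-b[:,1]).round(2),'drop',(a-b)[:,0].round(2),'lipdrop',(a-b)[:,1].round(2))
E
```

```text
top before top-lip [6.5  6.91 6.95 5.18 4.81 5.32] after [2.06 2.23 1.95 1.47 1.38 1.13] drop [3.92 4.5  4.8  4.19 3.47 4.87] lipdrop [-0.52 -0.18 -0.2   0.48  0.04  0.68]
scene before top-lip [7.63 8.04 8.27 5.99 6.08 7.11] after [3.62 3.24 2.93 2.69 2.16 1.88] drop [3.76 4.66 4.68 3.83 3.62 4.66] lipdrop [-0.25 -0.14 -0.67  0.53 -0.3  -0.56]
```

Both cameras show drops of about 4–5 mm, with noise close to the margin. I'll check once from nearby with the wrist camera before putting the roller back.

```bash
python3 - <<'E'
from h import *
movep([*(C-.05*ex),.27],[np.pi,0,YL]);hold(.4)
T=np.array(get_calibration('wrist')['world_from_camera']);print(T.round(3))
Ps=[]
for i in range(8):
    im,d,P=grab('wrist','w.png' if i==0 else None);Ps.append(P.reshape(-1,3))
P=np.concatenate(Ps);P=P[np.isfinite(P).all(1)];dd=P[:,:2]-C;x=dd@ex;y=dd@ey
for k in range(6):
    yy=abs(y+.1-.04*k)<.013
    print(k,[(round(float(np.median(P[m,2]))*1000,2),int(m.sum())) for c in np.arange(-.018,.019,.003) for m in [yy&(abs(x-c)<.001)&(P[:,2]<.07)] if m.any()])
print(observe()['time_s'])
E
```

```text
[[-0.251 -0.928 -0.275  0.577]
 [-0.968  0.241  0.07   0.036]
 [ 0.001  0.283 -0.959  0.412]
 [ 0.     0.     0.     1.   ]]
0 [(29.66, 157), (48.94, 176), (48.92, 173), (48.95, 173), (48.9, 342), (48.92, 169), (48.96, 338), (49.07, 171), (49.07, 348), (48.98, 173), (46.98, 338), (47.22, 335), (29.7, 165)]
1 [(29.67, 160), (47.68, 236), (47.78, 186), (47.81, 177), (47.92, 335), (47.87, 168), (47.9, 339), (47.95, 174), (47.91, 349), (47.76, 179), (46.44, 331), (46.6, 327), (29.76, 161)]
2 [(29.6, 157), (46.87, 304), (46.56, 219), (46.5, 227), (46.82, 339), (46.6, 183), (46.9, 337), (46.73, 174), (46.76, 340), (46.56, 206), (45.26, 331), (45.4, 330), (29.55, 163)]
3 [(29.55, 183), (45.86, 291), (45.79, 249), (45.63, 285), (45.65, 326), (45.63, 224), (45.76, 333), (45.65, 216), (45.76, 335), (45.66, 267), (44.85, 335), (43.73, 332), (29.59, 165)]
4 [(29.3, 272), (44.82, 164), (44.85, 209), (44.61, 318), (44.74, 306), (44.54, 286), (44.62, 333), (44.65, 266), (44.83, 334), (44.64, 294), (44.47, 339), (43.32, 334), (29.35, 162)]
5 [(29.27, 272), (43.65, 168), (43.68, 181), (43.61, 318), (43.71, 243), (43.6, 315), (43.64, 316), (43.5, 299), (43.7, 331), (43.6, 303), (43.65, 333), (38.47, 336), (29.43, 165)]
26.4
```

View pics/w.png

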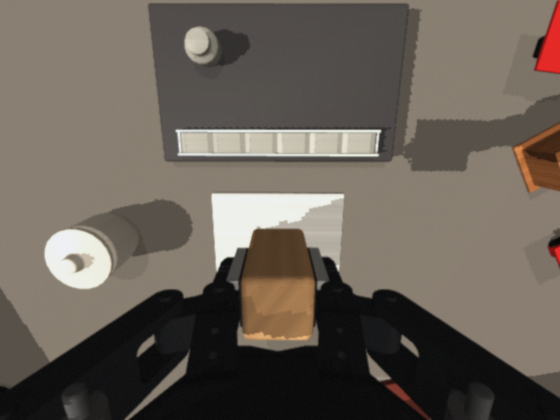

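The wrist view shows the strip at (280,142) with all six sections visible, and they look level with the lips. I'll resolve the lip-to-section profile more finely.

```bash
python3 - <<'E'
from h import *
Ps=[]
for i in range(12):
    im,d,P=grab('wrist','w2.png' if i==0 else None);Ps.append(P)
P=np.median(Ps,0)
cv2.imwrite('pics/w2c.png',cv2.resize(im[122:162,170:390,::-1],None,fx=3.6,fy=3.6,interpolation=cv2.INTER_NEAREST))
print('row profile z (mm), columns at section centres')
for r in range(126,162):
    print(r,[round(float(np.nanmedian(P[r,c-8:c+8,2]))*1000,1) for c in (360,327,294,262,229,196)])
E
```

```text
row profile z (mm), columns at section centres
126 [29.8, 29.7, 29.6, 29.5, 29.5, 29.4]
127 [29.8, 29.7, 29.5, 29.5, 29.5, 29.6]
128 [29.7, 29.6, 29.8, 29.5, 29.6, 29.5]
129 [29.7, 29.8, 29.5, 29.5, 31.2, 36.8]
130 [49.1, 48.1, 46.9, 45.9, 44.7, 43.7]
131 [48.9, 48.0, 46.9, 45.9, 44.7, 43.7]
132 [29.6, 29.7, 29.7, 44.3, 44.7, 43.5]
133 [49.2, 47.9, 46.8, 45.7, 44.6, 43.7]
134 [49.1, 47.9, 46.9, 45.8, 44.9, 43.8]
135 [49.1, 48.2, 46.8, 45.9, 44.8, 43.7]
136 [49.0, 47.9, 46.9, 45.8, 44.7, 43.7]
137 [49.2, 48.1, 46.8, 45.8, 44.7, 43.6]
138 [49.0, 48.0, 46.8, 45.9, 44.8, 43.7]
139 [49.0, 48.0, 47.0, 45.9, 44.6, 43.7]
140 [49.1, 48.0, 46.9, 45.9, 44.7, 43.6]
141 [49.0, 48.0, 46.9, 45.8, 44.8, 43.5]
142 [49.1, 48.0, 47.1, 45.9, 44.7, 43.5]
143 [49.0, 48.1, 46.8, 45.8, 44.7, 43.5]
144 [49.1, 48.0, 46.9, 45.8, 44.8, 43.7]
145 [49.1, 48.0, 46.9, 45.9, 44.9, 43.6]
146 [49.1, 48.0, 46.8, 45.8, 44.5, 43.4]
147 [49.1, 47.9, 46.9, 45.8, 44.7, 43.4]
148 [49.3, 48.1, 46.9, 45.9, 44.9, 43.7]
149 [49.2, 47.8, 46.8, 45.9, 44.9, 43.6]
150 [49.0, 48.0, 47.0, 45.9, 44.7, 43.4]
151 [49.0, 47.9, 46.8, 45.9, 44.8, 43.8]
152 [48.9, 47.8, 46.9, 45.8, 44.7, 43.6]
153 [43.6, 44.4, 45.2, 46.0, 45.0, 43.6]
154 [49.3, 48.0, 47.0, 45.8, 44.7, 43.7]
155 [49.2, 47.9, 46.9, 45.5, 29.5, 29.5]
156 [29.6, 29.7, 29.5, 29.5, 29.4, 29.4]
157 [29.7, 29.7, 29.6, 29.5, 29.6, 29.4]
158 [29.7, 29.6, 29.7, 29.6, 29.4, 29.4]
159 [29.4, 29.5, 29.3, 29.6, 29.4, 29.2]
160 [29.1, 29.2, 28.9, 28.7, 28.5, 28.6]
161 [-0.3, -0.4, -0.4, -0.5, -0.6, -0.6]
```

View pics/w2c.png

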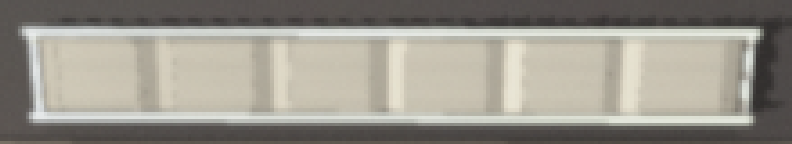

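The sections are flush: the lip rows (130–131 and 154–155) and the section rows between them agree within 0.2 mm. Now I return the roller.

```bash
python3 - <<'E'
from h import *
S=[.4412,-.3206];RO=[np.pi,0,YR]
movep([*S,.19],RO); hold(.3)
move_l([*S,.13],feed=.1,max_force=10)
r=move_l([*S,.0765],feed=.03,max_force=5);o=observe();print(r,o['eef_pos'],o['ft_force']-np.load('f0.npy'))
E
```

```text
True [ 0.44117608 -0.32060209  0.0774958 ] [ 0.66490281 -1.00021756  8.8947472 ]
```

Contact came at z 0.0775, the same height as the grasp, so the collar is on the rim. Release, retreat and look.

```bash
python3 - <<'E'
from h import *
S=[.4412,-.3206]
gripper_to(.085); hold(.2)
move_l([*S,.25],feed=.12)
movep([.25,-.50,.25],[np.pi,0,YR]); hold(.3)
im,d,P=grab('scene','end.png');z=P[...,2];v,u=np.mgrid[:420,:560];R=(u>180)&(u<225)&(v>120)&(v<160)
sat=np.ptp(im.astype(int),axis=-1)
for n,m in(('handle',R&(z>.105)),('collar',R&(abs(z-.06)<.006)&(sat<40))):
    q=P[m];print(n,len(q),cv2.minAreaRect((q[:,:2]*1000).astype(np.float32)),np.percentile(q[:,2],[5,50,95]))
cv2.imwrite('pics/endc.png',cv2.resize(im[90:330,130:450,::-1],None,fx=2,fy=2))
print(observe()['time_s'])
E
```

```text
handle 131 ((441.9337463378906, -318.9544677734375), (31.19391632080078, 30.225139617919922), 15.108236312866211) [0.10704429 0.11792898 0.12055459]
collar 309 ((442.103515625, -319.5373840332031), (71.6263656616211, 78.27850341796875), 19.908845901489258) [0.05696786 0.05948616 0.06138873]
34.8917
```

View pics/endc.png

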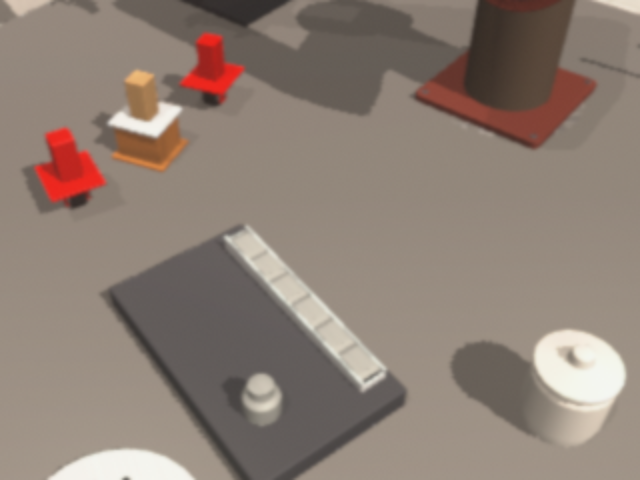

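The roller stands upright in its stand at crop (147,115), within about 1 mm of its start pose. The jar and weight look undisturbed.

```bash
python3 -c "
from plant import *
print(job_done())"
```

```text
the job is handed in; nothing more can be done
None
```

I handed the job in at about 35 s of the 72 s limit: all six sections measured flush with the lips, rolled at about 15–19 N, with the roller back upright in its stand and released, and the jar and cooker weight not touched; the hand-in returned no verdict.

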